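# Push the berry carton along the infeed lane onto the scale

### The job

Push the large carton that waits askew before the lane along between the two guide rails until it rests squarely against the end stop on the scale, then leave it there and move clear. Neither the carton nor the robot may touch either rail at any time. The carton is only pushed, never lifted or tipped over, and everything else on the deck and table is left where it stands.

Things in the scene. Friction and masses are not known exactly. Their poses are not given: they have to be found in the camera images.
- carton: closed cardboard carton, 120 mm long (x), 96 mm wide (y), 80 mm high, 0.4 to 0.9 kg, a paper tape strip lengthwise over its top. Origin: centre of its underside. It stands loose on the deck before the lane, its x roughly along the lane's x (up to 0.3 rad off, up to 20 mm off the centre line; origin 100 to 130 mm before the mouth). It slides when pushed.
- lane: fixed deck, white plastic infeed and aluminium scale half, one level top 30 mm above the table. Origin on the centre line at table height; z up; x = the way the carton travels (robot's right to left, up to 0.16 rad off), y across, towards the robot. Deck top: x -290 to +250, y -130 to +130 mm. The scale's orange indicator stands at x 250 to 300, y +25 to +145 mm, 200 mm high.
- rail_near: steel guide rail on the robot's side of the lane, fixed to the deck; its frame coincides with the lane's. The bar spans x -70 to +230 mm, y +59 to +65 mm (brackets to +79), its top 25 mm above the deck (55 mm above the table). The free lane between the two rails is 118 mm wide. Must not be touched.
- rail_far: the same rail on the far side, y -59 to -65 mm (brackets to -79 mm) in the lane's frame; its frame coincides with the lane's. Must not be touched.
- mouth (a point): point on the deck top, on the centre line where the rails begin; axes as the lane's
- seat (a point): point on the deck top, on the centre line, where the carton's origin lies when it stands centred against the end stop; axes as the lane's, at x = 170 mm in the lane's frame. The end stop is a fixed upright plate across the lane, its face 60 mm ahead of this point, 170 mm wide, its top 50 mm above the deck. It may be touched.
- tub_a: small lidded clear jar, 38 mm across, 45 mm high, standing on the deck beside the near rail, outside the lane. Origin: centre of its underside. Leave it where it is.
- tub_b: small glass jar with steel lid, 38 mm across, 55 mm high, standing on the deck beside the far rail, outside the lane. Origin: centre of its underside. Leave it where it is.
- weight: brass calibration weight, 48 mm across, 66 mm high, on the table past the scale end of the deck. Origin: centre of its underside. Leave it where it is.
- small_carton: small cardboard carton 80 x 60 x 50 mm, on the table past the scale end of the deck (not the one to be weighed). Origin: centre of its underside. Leave it where it is.
- scoop: steel spoon 200 mm long, lying on the table before the infeed end of the deck. Origin: centre of its underside at mid length. Leave it where it is.
Things that resemble listed ones, but are neither listed nor needed, are in the scene too. What is shaped like the carton but purple or turquoise is not meant.

How it is judged:
By the outcome, as a careful person would: the job done as asked, in the order asked, and still so for the second after the job is handed in, with the robot touching nothing.
It also fails if it takes over 72 s, if anything falls off the work surface, if the arm or the gripper's body presses on something with over 40 N, if the wrist force passes 120 N, or if a joint passes its speed limit or range.

### The arm

A 6-joint arm with a two-finger parallel gripper is mounted at the origin on the work surface. World frame = base frame: x ahead of the robot, y to its left, z up, the work surface at z = 0. Lengths are in mm, angles in rad, forces in N, time in s.
With the tool pointing down it reaches from about 350 to 875 mm from the base axis. Payload 4.2 kg.
Tool frame: the origin (TCP) lies at the very end of the fingers, on their centre line; the grasp point (between the pads) lies arm.grip_point_offset behind it (arm.grip_point_offset is the distance from the TCP to the grasp point, in mm); z points along the fingers, y is the line along which they close (so a half turn about z gives the same grasp; the last joint's range is limited). The gripper opens to 85 mm and grips with 20 to 120 N. Pads are 22 mm wide; open, the fingers measure 114 mm over their backs; the gripper's body (76 mm by 85 mm) begins 54 mm behind the grasp point. The pads swing forward as they close: fully open they stand 13 mm farther back than shut.
Start: joints at [-1.043, 0.385, 0.008, 0, -1.194, -0.259], TCP at [166.001, -602.53, 231.312] pointing down, gripper open.
Joint ranges: [-3.14, 3.14], [-1.21, 2.06], [-1.07, 1.41], [-3.16, 2.05], [-2.99, -0.16], [-3.1, 3.1]. Speed limits (rad/s): [2.79, 2.79, 3.14, 3.14, 3.14, 3.14].

### API

Orientations are given as a unit quaternion [x, y, z, w].
In Python, from bench import arm, cams, ticket gives the robot as it stands.
- The arm moves only by the tool servo_tool, never from a script. Its argument "commands" is a list that holds one entry, the list of rows, each a list of 7 numbers: the closure in counts, from 0 (fully open) to 255 (shut), then the shift along the tool's x, y, z in m, then the turn, a rotation vector about the tool's x, y, z in degrees. In form: [[[grip, x, y, z, ax, ay, az], ...]]. A call has 1 to 10 rows; each row shifts and turns the commanded pose from where the row before left it, along the tool's axes as they then stand; what a row does not reach is not made up. A row lasts 1/12 s, in which the tool goes at most 41.7 mm and 7.16 degrees, less where a joint would pass 70% of its speed; a pose out of reach is approached as far as the arm can. A call with a gripper value outside its range is refused whole. The fingers move at their own pace and stop on an object; the grip force is fixed at half the most. Time passes only in rows, so rows that do not move let the fingers close. It gives the time, the measured TCP pose, the force, the opening and the grip force at its end, in the units of the state.
- arm.read_state(): the state, without advancing time (a new reading comes with each control period).
- cams.get_image(name): name is "side" or "top"; returns a dict with "frame" (400x640x3 uint8, blue, green, red), "K" (3x3 intrinsics, pixels), "T" (4x4, takes a point from camera to world coordinates). Camera axes: x right, y up, looking along -z (the intrinsics and any distortion apply to the point x, -y, -z); pixel columns grow to the right and rows downward; lengths in mm; the calibration is good to about 2 mm. A picture is of the moment at which its call begins. There is no depth.
- ticket.job_done(): hands the job in; it is judged then, once.
The state is a dict: "clock": time; "joints": joint angles; "joint_vel": joint speeds; "joint_efforts": joint torques, N m; "position": TCP position; "ee_rot": TCP orientation; "contact_force": force on the tool from outside, world axes, zero at the start; "wrist_torque": the same for the moment, N m; "gripper_width": finger opening in mm; "grasp_force": force on a finger pad.
Only numpy, scipy, OpenCV 4.12 (cv2) and the standard library are available. Lean on these libraries where they do the work, as an engineer would, in place of code of your own. Each camera call takes 0.05 s, during which the arm holds its last target. There are 200 camera calls.

## Working session

There is one attempt and no reset: what is moved stays moved. The work goes in short steps, Python scripts to look and compute and a tool call to move; the robot and the scene stay as the last step left them, time stands still between calls to the robot, and variables do not carry over. Pictures are saved under pics/ and viewed, at most 10 in all, crops included, and the job is handed in when it is done.

Besides the shell and the picture viewer there is one more tool, called after "Call:" as name(argument=value, ...) on one line, values as JSON. servo_tool: Moves the arm, as the interface text tells. Its arguments: {"type":"object","properties":{"commands":{"type":"array","items":{"type":"array","items":{"type":"array","items":{"type":"number"}}}}},"required":["commands"]}

```bash
mkdir -p pics; python3 - <<'E'
from bench import arm,cams
import cv2,numpy as np
for n in("top","side"):
    d=cams.get_image(n);cv2.imwrite(f"pics/{n}0.png",d["frame"]);np.savez(f"{n}.npz",K=d["K"],T=d["T"]);print(n,d["K"].tolist(),np.round(d["T"],3).tolist(),[k for k in d])
s=arm.read_state();print({k:np.round(v,3).tolist() for k,v in s.items()},arm.grip_point_offset)
E
```

```text
top [[461.7552163766695, 0.0, 313.323859051535], [0.0, 461.7552163766695, 198.65644725885497], [0.0, 0.0, 1.0]] [[0.1, 0.973, -0.21, 193.516], [-0.995, 0.099, -0.016, -3.276], [0.005, 0.21, 0.978, 1478.796], [0.0, 0.0, 0.0, 1.0]] ['frame', 'K', 'T']
side [[507.1635470538535, 0.0, 323.2073156525927], [0.0, 507.1635470538535, 206.20754643198094], [0.0, 0.0, 1.0]] [[-1.0, 0.021, -0.019, 456.587], [-0.028, -0.711, 0.703, 946.164], [0.001, 0.703, 0.711, 1019.816], [0.0, 0.0, 0.0, 1.0]] ['frame', 'K', 'T']
{'clock': 0.1, 'joints': [-1.043, 0.385, 0.007, -0.0, -1.194, -0.259], 'joint_vel': [0.0, -0.001, 0.004, 0.001, 0.001, -0.002], 'joint_efforts': [-0.002, -39.332, 18.893, 4.198, -0.003, 0.0], 'position': [165.85, -602.04, 230.317], 'ee_rot': [-0.134, 0.991, 0.001, -0.0], 'contact_force': [0.206, 0.737, -0.423], 'wrist_torque': [-0.059, 0.002, -0.005], 'grasp_force': 0.0, 'gripper_width': 85.347} 18.700000000000003
```

View pics/top0.png

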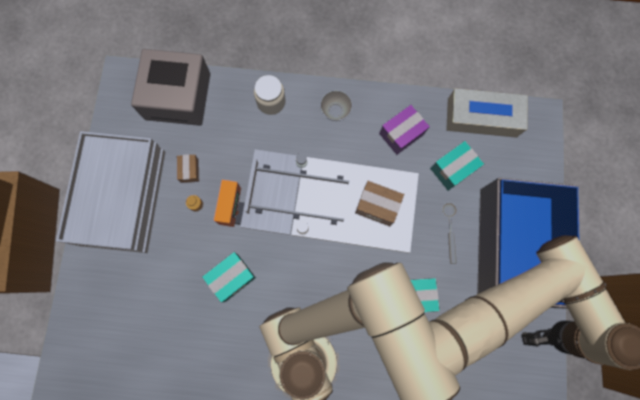

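View pics/side0.png

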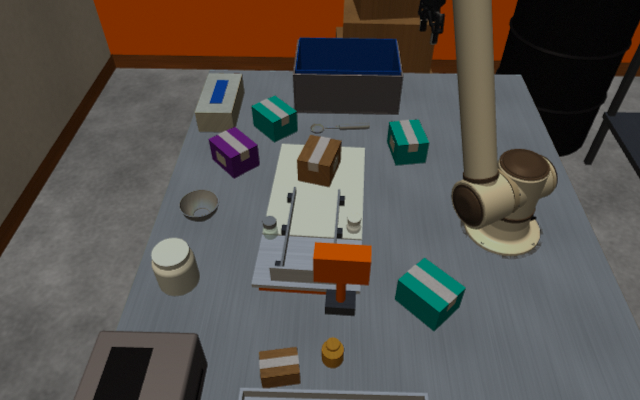

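The top view shows the brown carton at (380,202) on the white infeed. The lane runs left to the stop at about (250,190). The purple (405,128) and turquoise (458,164), (228,277), (427,295) boxes are decoys, and the small brown one at (187,167) is small_carton. The brown box on the deck fits the description. I'll confirm with an enlarged crop.

```bash
python3 - <<'E'
import cv2
a=cv2.imread("pics/top0.png")[140:260,230:430];cv2.imwrite("pics/topc.png",cv2.resize(a,None,fx=4,fy=4,interpolation=cv2.INTER_CUBIC))
a=cv2.imread("pics/side0.png")[125:300,250:380];cv2.imwrite("pics/sidec.png",cv2.resize(a,None,fx=3.4,fy=3.4,interpolation=cv2.INTER_CUBIC))
E
```

```text
(no output)
```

View pics/topc.png

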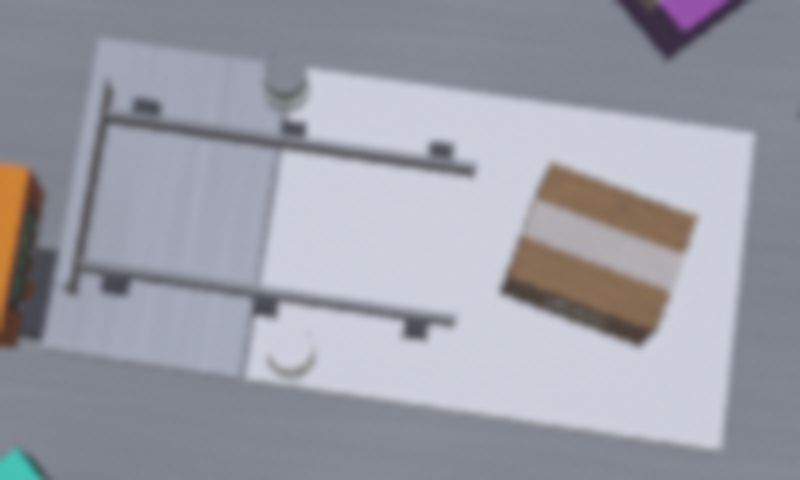

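View pics/sidec.png

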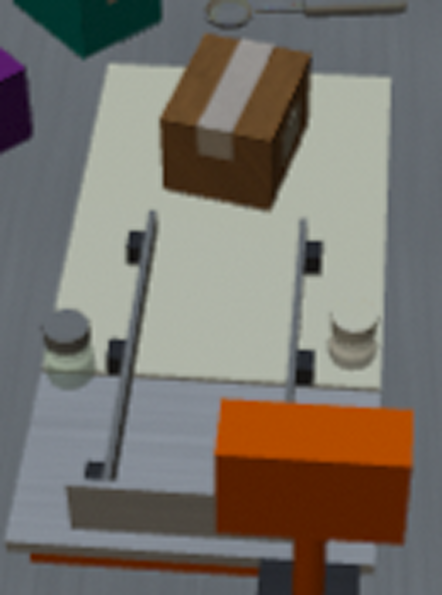

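```bash
cat >h.py <<'E'
import numpy as np,cv2
from scipy.optimize import least_squares
C={n:np.load(f"{n}.npz") for n in("top","side")}
def proj(n,P):
    K,T=C[n]["K"],C[n]["T"];c=(np.atleast_2d(P)-T[:3,3])@T[:3,:3]
    return np.c_[K[0,2]+K[0,0]*c[:,0]/-c[:,2],K[1,2]-K[1,1]*c[:,1]/-c[:,2]]
S={"top":(4,230,140),"side":(3.4,250,125)}
def px(n,c):
    f,a,b=S[n];return (np.array(c,float)+.5)/f-.5+[a,b]
def tf(p,P):
    c,s=np.cos(p[2]),np.sin(p[2]);P=np.atleast_2d(np.array(P,float))
    return np.c_[p[0]+c*P[:,0]-s*P[:,1],p[1]+s*P[:,0]+c*P[:,1],P[:,2]]
def fit(obs,p0):
    "obs: list of (cam, uv pixels, model pt)"
    r=lambda p:np.concatenate([(proj(n,tf(p,P))[0]-uv) for n,uv,P in obs])
    s=least_squares(r,p0,loss="soft_l1",x_scale=[100,100,.1]);return s.x,r(s.x).reshape(-1,2)
E
cat >m.py <<'E'
from h import *
L=[("top",(755,132),(-290,-130,30)),("top",(721,449),(-290,130,30)),("top",(98,37),(250,-130,30)),("top",(43,345),(250,130,30)),("top",(455,320),(-70,62,55)),("top",(474,170),(-70,-62,55)),
("side",(108,65),(-290,-130,30)),("side",(391,77),(-290,130,30)),("side",(153,212),(-70,-62,55)),("side",(303,220),(-70,62,55)),("side",(5,545),(250,-130,30))]
Q=[("top",(552,163),(60,-48,110)),("top",(697,215),(-60,-48,110)),("top",(640,347),(-60,48,30)),
("side",(162,118),(60,-48,110)),("side",(277,148),(60,48,110)),("side",(208,37),(-60,-48,110)),("side",(312,58),(-60,48,110)),("side",(165,190),(60,-48,30)),("side",(270,210),(60,48,30))]
for nm,O,p0 in(("lane",L,(500,0,1.57)),("carton",Q,(500,-150,1.57))):
    for cs in(("top","side"),("top",),("side",)):
        o=[(n,px(n,c),P) for n,c,P in O if n in cs];p,r=fit(o,p0);print(nm,cs,np.round(p,3));
        if len(cs)==2: print(np.round(r,1).tolist())
E
python3 m.py
```

```text
lane ('top', 'side') [507.146 -11.043   1.523]
[[-1.0, 0.6], [-0.9, 0.6], [-0.4, 0.6], [-1.1, 1.2], [-0.5, 0.0], [0.0, -0.5], [-0.3, -1.1], [-0.4, -0.6], [-0.5, -1.2], [-0.1, -1.2], [-0.5, -1.5]]
lane ('top',) [508.829 -13.041   1.522]
lane ('side',) [505.754  -6.696   1.524]
carton ('top', 'side') [ 497.851 -180.255    1.314]
[[-1.8, 0.4], [-0.8, 0.8], [-0.9, 1.0], [-0.4, -0.4], [-1.0, -2.8], [-1.1, -1.9], [-0.0, -2.3], [-0.3, -0.2], [0.8, 0.3]]
carton ('top',) [ 500.571 -183.601    1.311]
carton ('side',) [ 496.199 -174.857    1.291]
```

```bash
cat >go.py <<'E'
import sys;from h import *;from bench import arm;from scipy.spatial.transform import Rotation as Ro
LANE=np.array([507.1,-11.0,1.523])
def where():
    s=arm.read_state();p=np.array(s["position"]);R=Ro.from_quat(s["ee_rot"]).as_matrix();a=LANE[2];c,sn=np.cos(a),np.sin(a)
    d=p[:2]-LANE[:2];l=np.array([c*d[0]+sn*d[1],-sn*d[0]+c*d[1],p[2]]);yaw=np.arctan2(R[1,1],R[0,1])
    return s,p,R,l,yaw
if __name__=="__main__":
    s,p,R,l,yaw=where();t=np.array([float(v) for v in sys.argv[1:4]])
    w=tf(LANE,[t])[0];e=np.degrees((LANE[2]+np.pi/2-yaw+np.pi/2)%np.pi-np.pi/2)
    ry=Ro.from_matrix(R)*Ro.from_euler("z",-e,degrees=True)
    print("t",round(s["clock"],2),"lane pos",np.round(l,1),"az needed",round(-e,2),"tilt",np.round(R[:,2],3),"w",round(s["gripper_width"],1),"F",np.round(s["contact_force"],1))
    print("shift in tool axes after turn (mm)",np.round(ry.as_matrix().T@(w-p),1),"J",np.round(s["joints"],2))
E
python3 go.py -275 0 250
```

```text
t 0.1 lane pos [-606.7  312.6  230.3] az needed -71.87 tilt [-0.001  0.002 -1.   ] w 85.3 F [ 0.2  0.7 -0.4]
shift in tool axes after turn (mm) [-331.7 -312.6  -19.3] J [-1.04  0.39  0.01 -0.   -1.19 -0.26]
```

Call:
servo_tool(commands=[[[105,0,0,-0.002,0,0,-7],[105,0,0,-0.002,0,0,-7],[105,0,0,-0.002,0,0,-7],[105,0,0,-0.002,0,0,-7],[105,0,0,-0.002,0,0,-7],[105,0,0,-0.002,0,0,-7],[105,0,0,-0.002,0,0,-7],[105,0,0,-0.002,0,0,-7],[105,0,0,-0.002,0,0,-7],[105,0,0,-0.002,0,0,-7]]])

```text
clock: 0.93
position: [165.9, -602.2, 250.7]
ee_rot: [-0.68, 0.733, 0.001, 0.0]
contact_force: [0.4, 0.6, -0.3]
gripper_width: 50.1
grasp_force: 0.0
```

```bash
python3 go.py -275 0 250
```

```text
t 0.93 lane pos [-606.8  312.6  250.7] az needed -1.52 tilt [-0.     0.001 -1.   ] w 50.1 F [ 0.4  0.6 -0.3]
shift in tool axes after turn (mm) [-331.8 -312.6    1. ] J [-1.04  0.37  0.04 -0.   -1.24  0.97]
```

Call:
servo_tool(commands=[[[105,-0.017,-0.016,0,0,0,-1.5],[105,-0.017,-0.016,0,0,0,0],[105,-0.017,-0.016,0,0,0,0],[105,-0.017,-0.016,0,0,0,0],[105,-0.017,-0.016,0,0,0,0],[105,-0.017,-0.016,0,0,0,0],[105,-0.017,-0.016,0,0,0,0],[105,-0.017,-0.016,0,0,0,0],[105,-0.017,-0.016,0,0,0,0],[105,-0.017,-0.016,0,0,0,0]]])

```text
clock: 1.77
position: [335.9, -440.8, 250.9]
ee_rot: [-0.688, 0.726, 0.0, 0.0]
contact_force: [1.0, -0.4, -0.3]
gripper_width: 50.3
grasp_force: 0.0
```

Call:
servo_tool(commands=[[[105,-0.016,-0.016,0,0,0,0],[105,-0.016,-0.016,0,0,0,0],[105,-0.016,-0.016,0,0,0,0],[105,-0.016,-0.016,0,0,0,0],[105,-0.016,-0.016,0,0,0,0],[105,-0.016,-0.016,0,0,0,0],[105,-0.016,-0.016,0,0,0,0],[105,-0.016,-0.015,0,0,0,0],[105,-0.016,-0.013,0,0,0,0],[105,-0.016,-0.013,0,0,0,0]]])

```text
clock: 2.6
position: [497.2, -289.3, 250.7]
ee_rot: [-0.688, 0.726, 0.001, -0.0]
contact_force: [0.9, -0.8, 1.2]
gripper_width: 50.1
grasp_force: 0.0
```

```bash
python3 go.py -275 0 66
```

```text
t 2.6 lane pos [-278.5   -3.4  250.7] az needed -0.36 tilt [-0.001  0.001 -1.   ] w 50.1 F [ 0.9 -0.8  1.2]
shift in tool axes after turn (mm) [ -3.4   3.2 184.7] J [-0.25  0.29 -0.09 -0.   -1.2   0.19]
```

Call:
servo_tool(commands=[[[105,0,0.003,0.018,0,0,-0.4],[105,0,0,0.02,0,0,0],[105,0,0,0.02,0,0,0],[105,0,0,0.02,0,0,0],[105,0,0,0.02,0,0,0],[105,0,0,0.02,0,0,0],[105,0,0,0.02,0,0,0],[105,0,0,0.02,0,0,0],[105,0,0,0.018,0,0,0],[105,0,0,0.008,0,0,0]]])

```text
clock: 3.43
position: [491.9, -289.6, 64.4]
ee_rot: [-0.69, 0.724, 0.002, -0.001]
contact_force: [-0.6, -0.7, -1.3]
gripper_width: 50.4
grasp_force: 0.0
```

```bash
python3 go.py -250 0 66; python3 - <<'E'
from h import *;from bench import cams
from go import where
p=where()[1]
A=[]
for n,(x0,y0) in(("top",(330,130)),("side",(270,70))):
    d=cams.get_image(n)["frame"];cv2.imwrite(f"pics/{n}1.png",d)
    print(n,"tcp px",(proj(n,p)[0]-[x0,y0])*4)
    A.append(cv2.resize(d[y0:y0+125,x0:x0+97],None,fx=4,fy=4,interpolation=cv2.INTER_CUBIC))
cv2.imwrite("pics/c1.png",np.hstack(A))
E
```

```text
t 3.43 lane pos [-279.     1.8   64.4] az needed 0.01 tilt [-0.005  0.002 -1.   ] w 50.4 F [-0.6 -0.7 -1.3]
shift in tool axes after turn (mm) [-29.   -1.8  -1.6] J [-0.25  0.47 -0.33 -0.   -0.78  0.2 ]
top tcp px [328.07999904 320.62609343]
side tcp px [211.13043121 272.36752426]
```

View pics/c1.png

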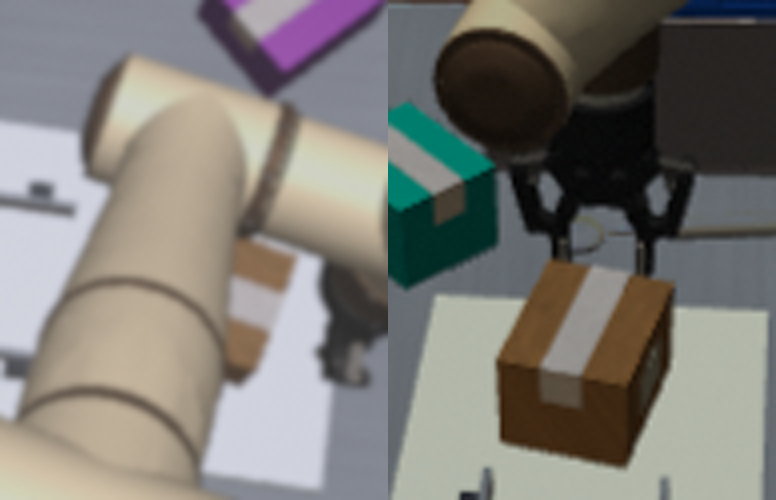

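Side crop: the fingers are just behind the carton's rear face, at crop (563,260) and (648,260), and about centred, perhaps 3 mm robot-ward. The carton is unmoved. The lane-aligned pair of fingers will meet its far rear corner first and turn it square.

Call:
servo_tool(commands=[[[105,-0.004,-0.003,-0.002,0,0,0],[105,-0.004,-0.001,-0.001,0,0,0],[105,-0.004,0,0,0,0,0],[105,-0.004,0,0,0,0,0],[105,-0.004,0,0,0,0,0],[105,-0.004,0,0,0,0,0],[105,-0.004,0,0,0,0,0],[105,-0.004,0,0,0,0,0],[105,-0.004,0,0,0,0,0],[105,-0.004,0,0,0,0,0]]])

```text
clock: 4.37
position: [500.3, -250.5, 70.6]
ee_rot: [-0.69, 0.724, -0.001, 0.0]
contact_force: [1.2, -2.7, 0.2]
gripper_width: 50.4
grasp_force: 1.7
```

```bash
python3 go.py -215 0 66; python3 -c "
from go import *;print(np.round(where()[0]['wrist_torque'],2))"
```

```text
t 4.37 lane pos [-239.6   -4.7   70.6] az needed 0.04 tilt [ 0.001 -0.001 -1.   ] w 50.4 F [ 1.2 -2.7  0.2]
shift in tool axes after turn (mm) [-24.6   4.7   4.6] J [-0.17  0.44 -0.36  0.   -0.77  0.13]
[-0.96 -0.33 -0.17]
```

Call:
servo_tool(commands=[[[105,-0.002,0.001,0.001,0,0,0],[105,-0.002,0.001,0.001,0,0,0],[105,-0.002,0,0,0,0,0],[105,-0.002,0,0,0,0,0],[105,-0.002,0,0,0,0,0],[105,-0.002,0,0,0,0,0],[105,-0.002,0,0,0,0,0],[105,-0.002,0,0,0,0,0],[105,0,0,0,0,0,0]]])

```text
clock: 5.12
position: [499.6, -234.7, 69.2]
ee_rot: [-0.69, 0.723, -0.001, 0.001]
contact_force: [1.6, -3.7, 3.7]
gripper_width: 50.1
grasp_force: 1.7
```

```bash
python3 go.py -215 0 66; python3 - <<'E'
from h import *;from bench import cams
d=cams.get_image("side")["frame"];cv2.imwrite("pics/side2.png",d)
cv2.imwrite("pics/c2.png",cv2.resize(d[120:220,255:380],None,fx=6,fy=6,interpolation=cv2.INTER_CUBIC))
E
```

```text
t 5.12 lane pos [-223.8   -3.2   69.2] az needed 0.06 tilt [ 0.003 -0.001 -1.   ] w 50.1 F [ 1.6 -3.7  3.7]
shift in tool axes after turn (mm) [-8.8  3.2  3.2] J [-0.15  0.43 -0.38  0.   -0.75  0.1 ]
```

View pics/c2.png

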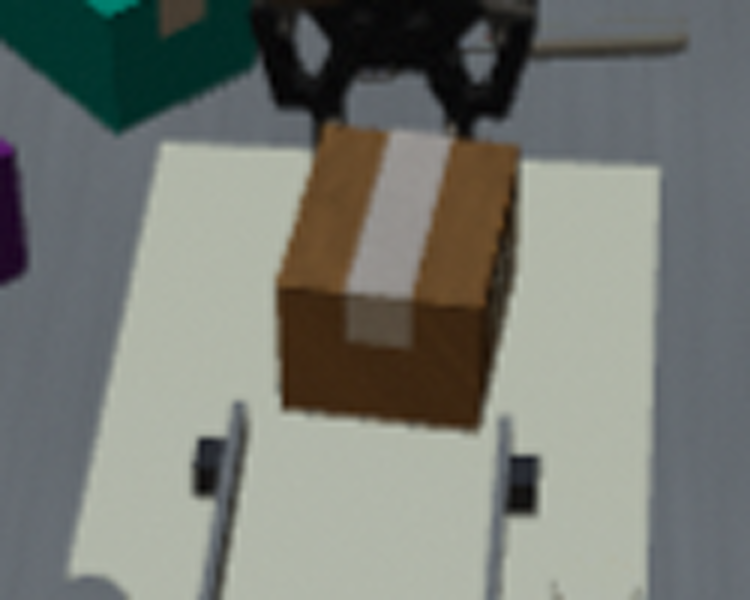

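```bash
cat >m2.py <<'E'
from h import *
def run(f,ox,oy,Q,L):
    S["side"]=(f,ox,oy);P=[]
    for O,p0 in((L,(505,-8,1.523)),(Q,(500,-150,1.5))):
        p,r=fit([("side",px("side",c),m) for c,m in O],p0);P.append(p);print(np.round(p,3),np.round(r,1).tolist())
    l,q=P
    for a in(1.523,l[2]):
        c,s=np.cos(a),np.sin(a);d=q[:2]-l[:2];print("carton in lane",np.round([c*d[0]+s*d[1],-s*d[0]+c*d[1],q[2]-a],3))
LM=[(-290,-130,30),(-290,130,30),(-70,-62,55),(-70,62,55)]
QM=[(60,-48,110),(60,48,110),(-60,-48,110),(-60,48,110),(60,-48,30),(60,48,30)]
E
python3 - <<'E'
from m2 import *
run(6,255,120,list(zip([(278,286),(485,307),(328,125),(521,146),(283,408),(477,430)],QM)),list(zip([(162,143),(660,168),(239,402),(505,415)],LM)))
E
```

```text
[506.695  -7.937   1.52 ] [[-0.2, -0.2], [0.1, -0.1], [-0.1, -0.0], [0.1, 0.3]]
[ 491.081 -154.438    1.428] [[-0.3, -0.5], [-0.1, -0.0], [-0.3, -0.5], [0.3, -0.4], [-0.3, 0.5], [0.8, 0.8]]
carton in lane [-1.47079e+02  8.59700e+00 -9.50000e-02]
carton in lane [-1.47107e+02  8.11400e+00 -9.10000e-02]
```

Side crop: the carton is squarer but has drifted robot-ward to lane (-147, +8), with yaw still −0.09. Its front corners are at crop (283,408) and (477,430), ahead of the rail ends at (239,402) and (505,415). A side push on the near face, slightly behind the centre, will fix both offset and yaw before it enters.

Call:
servo_tool(commands=[[[105,0.01,0,0,0,0,0],[105,0.015,0,0,0,0,0],[255,0.005,0,-0.02,0,0,0],[255,0,0,-0.03,0,0,0],[255,0,0,-0.03,0,0,0],[255,0,0.02,-0.01,0,0,0],[255,0,0.03,0,0,0,0],[255,-0.01,0.03,0,0,0,0],[255,-0.03,0.02,0,0,0,0],[255,-0.03,0.008,0,0,0,0]]])

```text
clock: 6.0
position: [387.5, -188.9, 157.0]
ee_rot: [-0.689, 0.725, 0.003, -0.001]
contact_force: [0.5, 0.5, -0.1]
gripper_width: 0.2
grasp_force: 0.0
```

Call:
servo_tool(commands=[[[255,-0.02,0,0,0,0,0],[255,0,0,0.02,0,0,0],[255,0,0,0.02,0,0,0],[255,0,0,0.02,0,0,0],[255,0,0,0.02,0,0,0],[255,0,0,0.01,0,0,0],[255,0,0,0,0,0,0]]])

```text
clock: 6.58
position: [390.1, -169.2, 65.6]
ee_rot: [-0.69, 0.724, 0.003, -0.003]
contact_force: [-1.2, -0.0, 0.7]
gripper_width: 0.2
grasp_force: 0.0
```

```bash
python3 go.py -164 80 58
```

```text
t 6.58 lane pos [-163.6  109.3   65.6] az needed -0.02 tilt [-0.009  0.001 -1.   ] w 0.2 F [-1.2 -0.   0.7]
shift in tool axes after turn (mm) [  0.4 -29.4   7.4] J [-0.02  0.27 -0.68 -0.   -0.63 -0.02]
```

Call:
servo_tool(commands=[[[255,0,-0.004,0.003,0,0,0],[255,0,-0.004,0.003,0,0,0],[255,0,-0.004,0,0,0,0],[255,0,-0.004,0,0,0,0],[255,0,-0.004,0,0,0,0],[255,0,-0.003,0,0,0,0],[255,0,0,0,0,0,0]]])

```text
clock: 7.17
position: [413.6, -170.7, 62.6]
ee_rot: [-0.69, 0.724, 0.002, -0.002]
contact_force: [-7.7, -1.0, 6.4]
gripper_width: 0.3
grasp_force: 0.0
```

```bash
python3 go.py -164 80 58; python3 - <<'E'
from h import *;from bench import cams
d=cams.get_image("side")["frame"];cv2.imwrite("pics/side3.png",d)
cv2.imwrite("pics/c3.png",cv2.resize(d[120:220,255:380],None,fx=6,fy=6,interpolation=cv2.INTER_CUBIC))
E
```

```text
t 7.17 lane pos [-164.    85.8   62.6] az needed -0.04 tilt [-0.006  0.    -1.   ] w 0.3 F [-7.7 -1.   6.4]
shift in tool axes after turn (mm) [ 0.  -5.8  4.5] J [-0.03  0.3  -0.63 -0.   -0.64 -0.02]
```

View pics/c3.png

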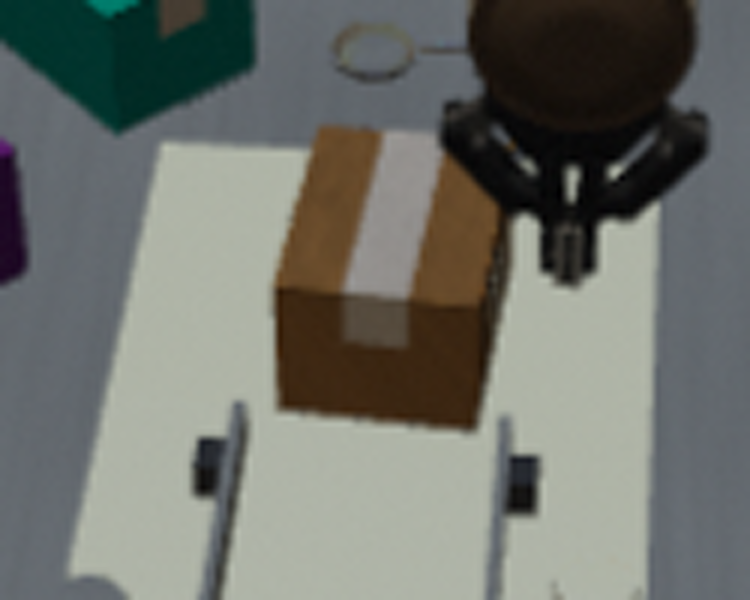

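Side crop: the gripper's left knuckle, not the fingertip, leans on the carton's near top edge at crop (505,200), with only 8 N. The carton has shifted about 1 mm. A cleaner contact is the tool turned 90°, so I'll back off and turn it.

Call:
servo_tool(commands=[[[255,0,0.01,0,0,0,0],[255,0,0.015,0,0,0,0],[255,0,0,0,0,0,7],[255,0,0,0,0,0,7],[255,0,0,0,0,0,7],[255,0,0,0,0,0,7],[255,0,0,0,0,0,7],[255,0,0,0,0,0,7],[255,0,0,0,0,0,7],[255,0,0,0,0,0,7]]])

```text
clock: 8.05
position: [391.8, -169.2, 62.7]
ee_rot: [-0.267, 0.964, -0.0, 0.001]
contact_force: [0.2, -0.3, -0.4]
gripper_width: -0.1
grasp_force: 0.0
```

Call:
servo_tool(commands=[[[255,0,0,0,0,0,7],[255,0,0,0,0,0,7],[255,0,0,0,0,0,7],[255,0,0,0,0,0,7],[255,0,0,0,0,0,6],[255,0,0,0,0,0,0]]])

```text
clock: 8.55
position: [391.8, -169.2, 62.7]
ee_rot: [0.024, 1.0, 0.0, 0.001]
contact_force: [0.0, -0.4, -0.2]
gripper_width: 0.1
grasp_force: 0.0
```

```bash
python3 go.py -164 75 64; python3 -c "
from go import *;print(where()[2].round(3))"
```

```text
t 8.55 lane pos [-163.5  107.7   62.7] az needed 89.95 tilt [ 0.002  0.    -1.   ] w 0.1 F [ 0.  -0.4 -0.2]
shift in tool axes after turn (mm) [-0.5 32.7 -1.3] J [-0.02  0.27 -0.68 -0.   -0.61 -1.6 ]
[[-0.999  0.049  0.002]
 [ 0.049  0.999  0.   ]
 [-0.002  0.    -1.   ]]
```

Call:
servo_tool(commands=[[[255,-0.006,0,0,0,0,0],[255,-0.006,0,0,0,0,0],[255,-0.006,0,0,0,0,0],[255,-0.006,0,0,0,0,0],[255,-0.004,0,0,0,0,0],[255,-0.003,0,0,0,0,0],[255,-0.003,0,0,0,0,0],[255,0,0,0,0,0,0]]])

```text
clock: 9.22
position: [426.0, -170.9, 62.2]
ee_rot: [0.023, 1.0, -0.0, 0.0]
contact_force: [-0.0, -0.0, 0.6]
gripper_width: -0.1
grasp_force: 0.0
```

Call:
servo_tool(commands=[[[255,-0.002,0,0,0,0,0],[255,-0.002,0,0,0,0,0],[255,0,0,0,0,0,0]]])

```text
clock: 9.47
position: [429.7, -171.1, 62.3]
ee_rot: [0.023, 1.0, -0.0, 0.0]
contact_force: [0.2, 0.5, 0.1]
gripper_width: -0.1
grasp_force: 0.0
```

Call:
servo_tool(commands=[[[255,-0.002,0,0,0,0,0],[255,-0.002,0,0,0,0,0],[255,0,0,0,0,0,0]]])

```text
clock: 9.72
position: [431.6, -171.3, 62.1]
ee_rot: [0.024, 1.0, 0.0, -0.002]
contact_force: [-4.9, -0.1, 3.8]
gripper_width: -0.0
grasp_force: 0.0
```

Call:
servo_tool(commands=[[[255,-0.002,0,0,0,0,0],[255,-0.002,0,0,0,0,0],[255,-0.002,0,0,0,0,0],[255,0,0,0,0,0,0],[255,0,0,0,0,0,0]]])

```text
clock: 10.13
position: [437.1, -171.8, 62.0]
ee_rot: [0.024, 1.0, -0.0, -0.002]
contact_force: [-5.7, -1.2, 3.9]
gripper_width: 0.2
grasp_force: 0.0
```

```bash
python3 - <<'E'
from h import *;from bench import cams
d=cams.get_image("side")["frame"];cv2.imwrite("pics/side4.png",d)
cv2.imwrite("pics/c4.png",cv2.resize(d[120:220,255:380],None,fx=6,fy=6,interpolation=cv2.INTER_CUBIC))
E
```

```text
(no output)
```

View pics/c4.png

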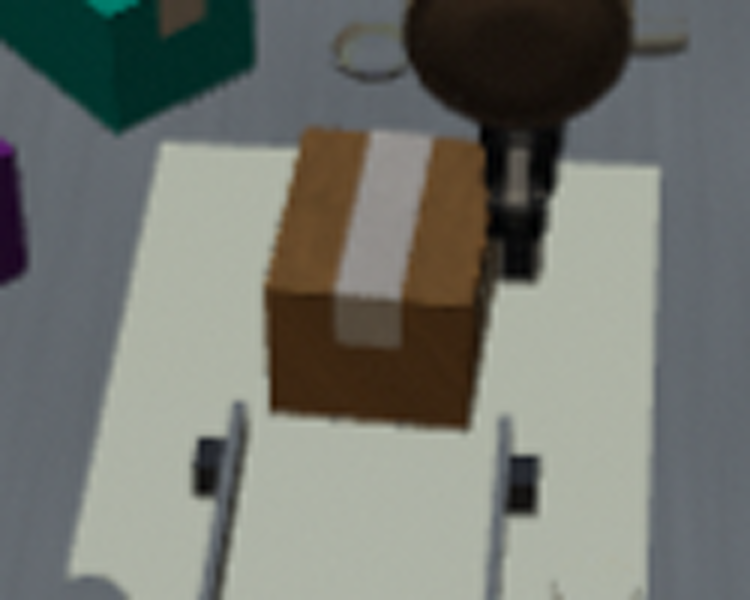

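```bash
cat >auto.py <<'E'
# carton pose by colour silhouette in the side view, no viewing needed
from h import *
def mask(d):
    hsv=cv2.cvtColor(d,cv2.COLOR_BGR2HSV);m=((hsv[...,0]>5)&(hsv[...,0]<22)&(hsv[...,1]>85)&(hsv[...,2]>25)).astype(np.uint8)
    return m
def est(d,p0,roi=(255,110,380,300)):
    m=mask(d);w=np.zeros_like(m);c=proj("side",[[p0[0],p0[1],70]])[0].astype(int)
    w[c[1]-45:c[1]+55,c[0]-40:c[0]+40]=1;m&=w
    n,lab,st,_=cv2.connectedComponentsWithStats(cv2.morphologyEx(m,cv2.MORPH_CLOSE,np.ones((9,9),np.uint8)))
    m=(lab==1+np.argmax(st[1:,4])).astype(np.uint8)
    h=cv2.convexHull(cv2.findContours(m,0,1)[0][0])
    m=cv2.fillConvexPoly(np.zeros_like(m),h,1)
    m=cv2.resize(m*255,None,fx=4,fy=4,interpolation=cv2.INTER_LINEAR)>127
    B=[(x,y,z) for x in(-60,60) for y in(-48,48) for z in(30,110)]
    def cost(p):
        q=cv2.convexHull(((proj("side",tf(p,B))+.5)*4-.5).astype(np.float32))
        a=cv2.fillConvexPoly(np.zeros(m.shape,np.uint8),np.round(q*16).astype(np.int32),1,shift=4)>0
        return (a^m).sum()/m.sum()
    from scipy.optimize import minimize
    best=minimize(cost,p0,method="Nelder-Mead",options=dict(initial_simplex=np.array(p0)+np.array([[0,0,0],[6,0,0],[0,6,0],[0,0,.08]]),xatol=.05,fatol=1e-5))
    return best.x,best.fun
def rel(q,l):
    c,s=np.cos(l[2]),np.sin(l[2]);d=q[:2]-l[:2];return np.round([c*d[0]+s*d[1],-s*d[0]+c*d[1],q[2]-l[2]],3)
SL=(506.7,-7.9,1.521)   # lane as this camera sees it
if __name__=="__main__":
    for n in(2,3,4):
        q,f=est(cv2.imread(f"pics/side{n}.png"),(495,-154,1.45));print(n,np.round(q,2),round(f,3),"in lane",rel(q,SL))
E
python3 auto.py; python3 - <<'E'
from m2 import *
run(6,255,120,list(zip([(266,287),(474,305),(308,128),(488,146),(272,412),(468,428)],QM)),list(zip([(162,143),(660,168),(239,402),(505,415)],LM)))
E
python3 go.py -164 55 64
```

```text
2 [ 493.02 -157.83    1.46] 0.025 in lane [-1.50424e+02  6.20400e+00 -6.50000e-02]
3 [ 495.16 -156.15    1.49] 0.07 in lane [-1.4864e+02  4.1510e+00 -3.5000e-02]
4 [ 489.54 -166.92    1.26] 0.375 in lane [-159.673    9.222   -0.261]
[506.695  -7.937   1.52 ] [[-0.2, -0.2], [0.1, -0.1], [-0.1, -0.0], [0.1, 0.3]]
[ 499.046 -154.125    1.476] [[-0.3, 0.0], [-0.0, -0.1], [-0.8, -0.6], [2.2, -1.0], [-0.4, 0.5], [0.5, 0.7]]
carton in lane [-1.46386e+02  6.55000e-01 -4.70000e-02]
carton in lane [-1.46387e+02  1.75000e-01 -4.40000e-02]
t 10.18 lane pos [-163.9   62.2   62. ] az needed 90.0 tilt [-0.004  0.    -1.   ] w 0.1 F [-5.  -1.5  4. ]
shift in tool axes after turn (mm) [-0.1  7.2 -2. ] J [-0.03  0.34 -0.58  0.   -0.66 -1.59]
```

Call:
servo_tool(commands=[[[255,-0.002,0,0,0,0,0],[255,-0.001,0,0,0,0,0],[255,0,0,0,0,0,0],[255,0,0,0,0,0,0],[255,0.01,0,0,0,0,0],[255,0.02,0,0,0,0,0],[255,0.01,0,-0.02,0,0,0],[255,0,0,-0.03,0,0,-7],[255,0,0,-0.03,0,0,-7],[255,0,0,-0.01,0,0,-7]]])

```text
clock: 11.02
position: [405.2, -170.1, 156.8]
ee_rot: [-0.163, 0.987, -0.002, 0.005]
contact_force: [0.6, -0.5, -0.3]
gripper_width: 0.0
grasp_force: 0.0
```

Call:
servo_tool(commands=[[[105,0,0,0,0,0,-7],[105,0,0,0,0,0,-7],[105,0,0,0,0,0,-7],[105,0,0,0,0,0,-7],[105,0,0,0,0,0,-7],[105,0,0,0,0,0,-7],[105,0,0,0,0,0,-7],[105,0,0,0,0,0,-7],[105,0,0,0,0,0,-7],[105,0,0,0,0,0,-6]]])

```text
clock: 11.85
position: [403.0, -169.7, 152.7]
ee_rot: [-0.693, 0.721, -0.001, 0.001]
contact_force: [-0.2, -0.4, 0.1]
gripper_width: 50.2
grasp_force: 0.0
```

```bash
python3 go.py -245 -1 150
```

```text
t 11.85 lane pos [-163.5   96.4  152.7] az needed 0.41 tilt [ 0.003 -0.    -1.   ] w 50.2 F [-0.2 -0.4  0.1]
shift in tool axes after turn (mm) [ 81.5 -97.4   3. ] J [-0.02  0.14 -0.55  0.   -0.88 -0.02]
```

Call:
servo_tool(commands=[[[105,0.03,0,0,0,0,0.4],[105,0.03,-0.01,0,0,0,0],[105,0.021,-0.025,0,0,0,0],[105,0,-0.03,0,0,0,0],[105,0,-0.025,0,0,0,0],[105,0,-0.007,0.01,0,0,0],[105,0,0,0.025,0,0,0],[105,0,0,0.025,0,0,0],[105,0,0,0.02,0,0,0],[105,0,0,0.003,0,0,0]]])

```text
clock: 12.68
position: [492.4, -254.9, 65.5]
ee_rot: [-0.688, 0.726, 0.003, -0.002]
contact_force: [-0.2, -0.2, -0.0]
gripper_width: 50.2
grasp_force: 0.0
```

```bash
python3 go.py -225 0 68; python3 - <<'E'
from auto import *;from bench import cams
d=cams.get_image("side")["frame"];cv2.imwrite("pics/side5.png",d)
q,f=est(d,(498,-153,1.5));print(np.round(q,2),round(f,3),"in lane",rel(q,SL))
cv2.imwrite("pics/c5.png",cv2.resize(d[115:235,255:385],None,fx=5,fy=5,interpolation=cv2.INTER_CUBIC))
E
```

```text
t 12.68 lane pos [-244.3    3.1   65.5] az needed -0.39 tilt [-0.006  0.002 -1.   ] w 50.2 F [-0.2 -0.2 -0. ]
shift in tool axes after turn (mm) [-19.3  -3.1  -2.4] J [-0.19  0.45 -0.37 -0.   -0.76  0.13]
[ 504.02 -157.06    1.51] 0.031 in lane [-1.49106e+02 -4.74600e+00 -1.10000e-02]
```

Call:
servo_tool(commands=[[[105,-0.003,-0.003,-0.002,0,0,-0.4],[105,-0.004,-0.002,-0.001,0,0,0],[105,-0.004,0,0,0,0,0],[105,-0.004,0,0,0,0,0],[105,-0.003,0,0,0,0,0],[105,-0.003,0,0,0,0,0],[105,-0.003,0,0,0,0,0],[105,-0.003,0,0,0,0,0],[105,-0.003,0,0,0,0,0],[105,0,0,0,0,0,0]]])

```text
clock: 13.57
position: [501.8, -226.0, 72.5]
ee_rot: [-0.69, 0.723, -0.0, 0.0]
contact_force: [-0.5, -0.8, 0.1]
gripper_width: 50.2
grasp_force: 0.1
```

```bash
cat >look.py <<'E'
import sys
from auto import *;from bench import cams
d=cams.get_image("side")["frame"];cv2.imwrite(f"pics/side{sys.argv[1]}.png",d)
q,f=est(d,tf(SL,[(float(sys.argv[2]),-2,0)])[0][:2].tolist()+[1.5]);print(np.round(q,2),round(f,3),"in lane",rel(q,SL))
cv2.imwrite(f"pics/c{sys.argv[1]}.png",cv2.resize(d[115:235,255:385],None,fx=5,fy=5,interpolation=cv2.INTER_CUBIC))
E
python3 go.py -200 0 68; python3 look.py 6 -143
```

```text
t 13.57 lane pos [-215.    -5.    72.5] az needed 0.06 tilt [ 0.001 -0.    -1.   ] w 50.2 F [-0.5 -0.8  0.1]
shift in tool axes after turn (mm) [-15.    5.    4.5] J [-0.13  0.43 -0.38  0.   -0.76  0.08]
[ 503.21 -152.09    1.53] 0.03 in lane [-1.44184e+02 -3.69100e+00  1.00000e-02]
```

Call:
servo_tool(commands=[[[105,-0.002,0,0,0,0,0],[105,-0.002,0,0.001,0,0,0],[105,-0.002,0,0.001,0,0,0],[105,-0.002,0,0.001,0,0,0],[105,-0.002,0,0,0,0,0],[105,-0.002,0,0,0,0,0],[105,0,0,0,0,0,0]]])

```text
clock: 14.2
position: [502.9, -215.1, 70.5]
ee_rot: [-0.691, 0.723, -0.001, 0.0]
contact_force: [0.1, -5.6, 4.4]
gripper_width: 50.5
grasp_force: 2.4
```

```bash
python3 go.py -200 0 68; python3 look.py 7 -130
```

```text
t 14.2 lane pos [-204.1   -5.5   70.5] az needed 0.09 tilt [ 0.002 -0.002 -1.   ] w 50.5 F [ 0.1 -5.6  4.4]
shift in tool axes after turn (mm) [-4.1  5.5  2.4] J [-0.11  0.43 -0.39  0.   -0.75  0.06]
[ 503.89 -142.57    1.53] 0.03 in lane [-1.34646e+02 -3.89700e+00  5.00000e-03]
```

View pics/c7.png

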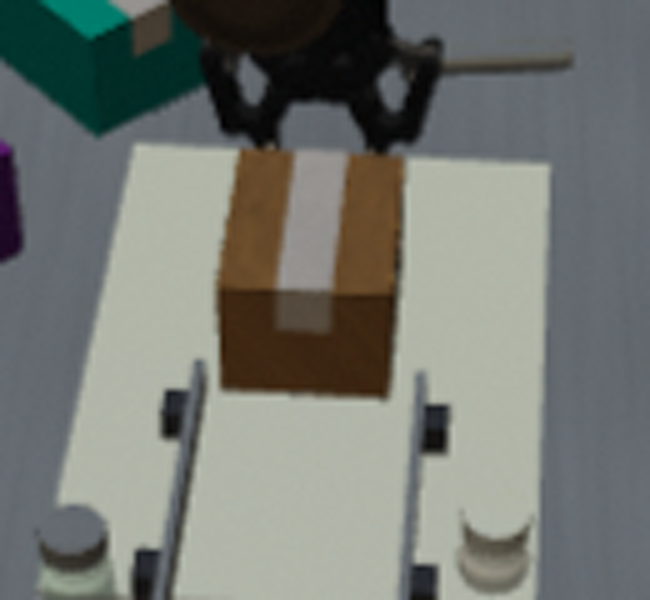

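```bash
python3 - <<'E'
from m2 import *
run(5,255,115,list(zip([(219,288),(397,291),(240,148),(405,155),(222,388),(389,396)],QM)),list(zip([(133,145),(550,163),(200,360),(421,373)],LM)))
E
```

```text
[505.999  -7.514   1.524] [[0.0, -0.2], [-0.1, 0.2], [-0.1, 0.1], [0.2, -0.1]]
[ 502.431 -140.541    1.535] [[-0.2, -0.7], [-0.4, 0.2], [-0.3, -0.4], [0.1, -0.4], [0.1, 0.6], [0.8, 0.6]]
carton in lane [-1.33045e+02 -2.79200e+00  1.20000e-02]
carton in lane [-1.33048e+02 -2.64500e+00  1.10000e-02]
```

Side crop: the carton is now square, at lane (−133, −2.7) with yaw about +0.01. Its front bottom corners at (222,388) and (389,396) are well between the rail ends at (200,360) and (421,373). The fingers are above rail height, so I'll push straight on.

Call:
servo_tool(commands=[[[105,-0.003,0,0.001,0,0,0],[105,-0.004,0,0,0,0,0],[105,-0.005,0,0,0,0,0],[105,-0.005,0,0,0,0,0],[105,-0.005,0,0,0,0,0],[105,-0.005,0,0,0,0,0],[105,-0.005,0,0,0,0,0],[105,-0.005,0,0,0,0,0],[105,-0.003,0,0,0,0,0],[105,0,0,0,0,0,0]]])

```text
clock: 15.08
position: [504.6, -174.6, 69.2]
ee_rot: [-0.691, 0.723, -0.001, 0.0]
contact_force: [-0.2, -3.2, 3.6]
gripper_width: 50.3
grasp_force: 2.1
```

```bash
python3 go.py -100 0 68; python3 look.py 8 -93
```

```text
t 15.08 lane pos [-163.6   -5.4   69.2] az needed 0.08 tilt [ 0.002 -0.001 -1.   ] w 50.3 F [-0.2 -3.2  3.6]
shift in tool axes after turn (mm) [-63.6   5.4   1.1] J [-0.03  0.41 -0.42  0.   -0.74 -0.02]
[ 505.7  -102.29    1.53] 0.03 in lane [-9.4324e+01 -3.6960e+00  1.3000e-02]
```

Call:
servo_tool(commands=[[[105,-0.003,0,0,0,0,0],[105,-0.005,0,0,0,0,0],[105,-0.006,0,0,0,0,0],[105,-0.006,0,0,0,0,0],[105,-0.006,0,0,0,0,0],[105,-0.006,0,0,0,0,0],[105,-0.006,0,0,0,0,0],[105,-0.006,0,0,0,0,0],[105,-0.006,0,0,0,0,0],[105,-0.003,0,0,0,0,0]]])

```text
clock: 15.97
position: [506.5, -121.7, 68.8]
ee_rot: [-0.69, 0.723, -0.0, -0.0]
contact_force: [-0.0, -7.4, 5.9]
gripper_width: 50.4
grasp_force: 3.6
```

```bash
python3 go.py -50 0 68; python3 look.py 9 -42
```

```text
t 15.97 lane pos [-110.6   -4.7   68.8] az needed 0.06 tilt [-0.    -0.001 -1.   ] w 50.4 F [-0.  -7.4  5.9]
shift in tool axes after turn (mm) [-60.6   4.7   0.8] J [ 0.08  0.39 -0.45  0.   -0.72 -0.12]
[508.09 -49.68   1.52] 0.03 in lane [-4.1661e+01 -3.4640e+00  4.0000e-03]
```

Call:
servo_tool(commands=[[[105,-0.005,0,0,0,0,0],[105,-0.006,0,0,0,0,0],[105,-0.006,0,0,0,0,0],[105,-0.006,0,0,0,0,0],[105,-0.006,0,0,0,0,0],[105,-0.006,0,0,0,0,0],[105,-0.006,0,0,0,0,0],[105,-0.006,0,0,0,0,0],[105,-0.006,0,0,0,0,0],[105,-0.006,0,0,0,0,0]]])

```text
clock: 16.85
position: [508.7, -63.1, 68.6]
ee_rot: [-0.69, 0.724, 0.0, -0.001]
contact_force: [0.0, -6.8, 6.4]
gripper_width: 49.9
grasp_force: 3.7
```

```bash
python3 go.py 0 0 68; python3 look.py 10 17
```

```text
t 16.85 lane pos [-52.   -4.1  68.6] az needed 0.03 tilt [-0.001 -0.001 -1.   ] w 49.9 F [ 0.  -6.8  6.4]
shift in tool axes after turn (mm) [-52.    4.1   0.6] J [ 0.19  0.38 -0.47  0.   -0.72 -0.24]
[498.65  41.16   1.36] 0.43 in lane [48.599 10.483 -0.158]
```

```bash
python3 - <<'E'
import cv2
for n,pts in((10,[(340,262),(345,250)]),(9,[(310,190),(310,215),(330,200)])):
    h=cv2.cvtColor(cv2.imread(f"pics/side{n}.png"),cv2.COLOR_BGR2HSV);print([h[v,u].tolist() for u,v in pts])
E
sed -i 's/&(hsv\[...,2\]>25))/\&(hsv[...,2]>25)\&(hsv[...,1]<225))/' auto.py
python3 - <<'E'
from auto import *
for n,x in((9,-42),(10,17)):
    q,f=est(cv2.imread(f"pics/side{n}.png"),tf(SL,[(x,-2,0)])[0][:2].tolist()+[1.5]);print(n,round(f,3),rel(q,SL))
E
```

```text
[[10, 255, 87], [13, 255, 179]]
[[20, 10, 147], [14, 181, 62], [15, 184, 54]]
9 0.03 [-4.1661e+01 -3.4640e+00  4.0000e-03]
10 0.173 [ 2.3112e+01 -1.3800e-01 -1.5000e-02]
```

```bash
python3 - <<'E'
s=open("auto.py").read()
s=s.replace("    h=cv2.convexHull","""    ig=cv2.dilate((cv2.cvtColor(d,cv2.COLOR_BGR2HSV)[...,1]>225).astype(np.uint8)&w,np.ones((5,5),np.uint8)) # indicator hides this
    ig=cv2.resize(ig,None,fx=4,fy=4,interpolation=cv2.INTER_NEAREST)>0
    m=cv2.morphologyEx(m,cv2.MORPH_OPEN,np.ones((5,5),np.uint8))
    h=cv2.convexHull""",1).replace("(a^m).sum()","((a^m)&~ig).sum()").replace("    m=cv2.fillConvexPoly(np","    if not ig.any(): m=cv2.fillConvexPoly(np")
open("auto.py","w").write(s)
from auto import *
for n,x in((9,-42),(10,17)):
    q,f=est(cv2.imread(f"pics/side{n}.png"),tf(SL,[(x,-2,0)])[0][:2].tolist()+[1.5]);print(n,round(f,3),rel(q,SL))
E
```

```text
9 0.382 [-4.0104e+01 -3.1020e+00  3.4000e-02]
10 0.408 [19.621 -2.815  0.032]
```

```bash
sed -i 's/MORPH_CLOSE,np.ones((9,9)/MORPH_CLOSE,np.ones((17,17)/' auto.py; python3 - <<'E'
from auto import *
for n,x in((9,-42),(10,17)):
    q,f=est(cv2.imread(f"pics/side{n}.png"),tf(SL,[(x,-2,0)])[0][:2].tolist()+[1.5]);print(n,round(f,3),rel(q,SL))
E
```

```text
9 0.207 [-4.2867e+01 -3.3350e+00  3.3000e-02]
10 0.22 [17.219 -3.073  0.031]
```

Call:
servo_tool(commands=[[[105,-0.005,0,0,0,0,0],[105,-0.006,0,0,0,0,0],[105,-0.006,0,0,0,0,0],[105,-0.006,0,0,0,0,0],[105,-0.006,0,0,0,0,0],[105,-0.006,0,0,0,0,0],[105,-0.006,0,0,0,0,0],[105,-0.006,0,0,0,0,0],[105,-0.006,0,0,0,0,0],[105,-0.006,0,0,0,0,0]]])

```text
clock: 17.73
position: [511.1, -4.3, 68.3]
ee_rot: [-0.69, 0.724, 0.0, -0.001]
contact_force: [-0.6, -7.4, 5.4]
gripper_width: 50.3
grasp_force: 3.7
```

```bash
python3 go.py 0 0 68; python3 look.py 11 76
```

```text
t 17.73 lane pos [ 6.8 -3.7 68.3] az needed 0.01 tilt [-0.002 -0.001 -1.   ] w 50.3 F [-0.6 -7.4  5.4]
shift in tool axes after turn (mm) [6.8 3.7 0.4] J [ 0.31  0.38 -0.48  0.   -0.72 -0.36]
[512.63  67.4    1.55] 0.138 in lane [ 7.5505e+01 -2.1730e+00  3.0000e-02]
```

Call:
servo_tool(commands=[[[105,-0.006,0,0,0,0,0],[105,-0.008,0,0,0,0,0],[105,-0.008,0,0,0,0,0],[105,-0.008,0,0,0,0,0],[105,-0.008,0,0,0,0,0],[105,-0.008,0,0,0,0,0],[105,-0.008,0,0,0,0,0],[105,-0.008,0,0,0,0,0],[105,-0.008,0,0,0,0,0],[105,-0.006,0,0,0,0,0]]])

```text
clock: 18.62
position: [514.5, 71.6, 68.2]
ee_rot: [-0.69, 0.724, 0.0, -0.002]
contact_force: [0.2, -6.8, 5.4]
gripper_width: 50.1
grasp_force: 3.8
```

Call:
servo_tool(commands=[[[105,-0.002,0,0,0,0,0],[105,-0.002,0,0,0,0,0],[105,-0.002,0,0,0,0,0],[105,-0.002,0,0,0,0,0],[105,0,0,0,0,0,0]]])

```text
clock: 19.03
position: [514.9, 79.4, 68.2]
ee_rot: [-0.69, 0.724, 0.0, -0.001]
contact_force: [-1.8, -5.3, 6.3]
gripper_width: 50.5
grasp_force: 2.8
```

```bash
python3 go.py 101 0 68
```

```text
t 19.03 lane pos [90.7 -3.4 68.2] az needed 0.02 tilt [-0.003 -0.002 -1.   ] w 50.5 F [-1.8 -5.3  6.3]
shift in tool axes after turn (mm) [-10.3   3.4   0.2] J [ 0.46  0.4  -0.45  0.   -0.73 -0.51]
```

Call:
servo_tool(commands=[[[105,-0.002,0,0,0,0,0],[105,-0.002,0,0,0,0,0],[105,-0.002,0,0,0,0,0],[105,0,0,0,0,0,0]]])

```text
clock: 19.37
position: [515.1, 85.3, 68.2]
ee_rot: [-0.69, 0.724, 0.0, -0.002]
contact_force: [-0.0, -6.4, 6.2]
gripper_width: 50.2
grasp_force: 2.9
```

Call:
servo_tool(commands=[[[105,-0.002,0,0,0,0,0],[105,-0.001,0,0,0,0,0],[105,0,0,0,0,0,0]]])

```text
clock: 19.62
position: [514.9, 85.4, 68.2]
ee_rot: [-0.69, 0.724, -0.0, -0.004]
contact_force: [3.1, -17.4, 6.5]
gripper_width: 50.0
grasp_force: 9.1
```

Call:
servo_tool(commands=[[[105,-0.001,0,0,0,0,0],[105,-0.001,0,0,0,0,0],[105,0,0,0,0,0,0]]])

```text
clock: 19.87
position: [514.9, 85.4, 68.3]
ee_rot: [-0.69, 0.724, -0.001, -0.005]
contact_force: [4.3, -25.7, 7.2]
gripper_width: 50.2
grasp_force: 12.9
```

Call:
servo_tool(commands=[[[105,0.004,0,0,0,0,0],[105,0.01,0,0,0,0,0],[105,0.02,0,0,0,0,0],[105,0.02,0,0,0,0,0],[105,0.01,0,-0.02,0,0,0],[105,0,0,-0.03,0,0,0],[105,0,0,-0.03,0,0,0],[105,0,0,-0.03,0,0,0],[105,0.03,0,-0.02,0,0,0],[105,0.03,0,0,0,0,0]]])

```text
clock: 20.7
position: [513.1, -31.4, 202.7]
ee_rot: [-0.692, 0.722, -0.002, 0.004]
contact_force: [0.7, -0.2, 0.2]
gripper_width: 50.2
grasp_force: 0.0
```

Call:
servo_tool(commands=[[[105,0.03,0,0,0,0,0],[105,0.03,0,0,0,0,0],[105,0.03,0,0,0,0,0],[105,0.03,0,0,0,0,0],[105,0.03,0,0,0,0,0],[105,0.03,0,0,0,0,0],[105,0.03,0,0,0,0,0],[105,0.03,0,0,0,0,0],[105,0.02,0,0,0,0,0],[105,0,0,0,0,0,0]]])

```text
clock: 21.53
position: [497.7, -294.5, 196.8]
ee_rot: [-0.689, 0.725, 0.001, 0.0]
contact_force: [-0.1, -0.4, 0.0]
gripper_width: 50.1
grasp_force: 0.0
```

```bash
python3 go.py 0 0 68;python3 - <<'E'
from bench import cams
import cv2,numpy as np
a=cams.get_image("top")["frame"][140:250,230:330];b=cams.get_image("side")["frame"][185:295,255:355]
cv2.imwrite("pics/fin.png",cv2.resize(np.hstack([a,b]),None,fx=4,fy=4,interpolation=cv2.INTER_CUBIC))
E
```

```text
t 21.53 lane pos [-283.6   -4.2  196.8] az needed -0.18 tilt [-0.001  0.001 -1.   ] w 50.1 F [-0.1 -0.4  0. ]
shift in tool axes after turn (mm) [-283.4    4.   129.2] J [-0.25  0.33 -0.16 -0.   -1.08  0.2 ]
```

View pics/fin.png

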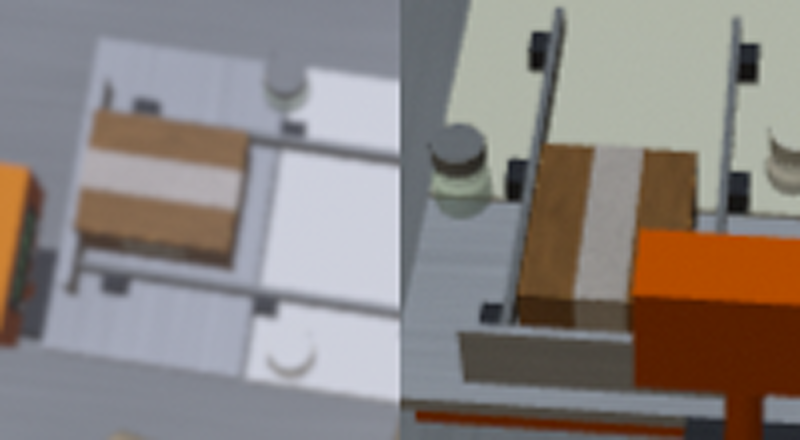

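The carton sits against the stop: top crop front edge (95,112) to (77,230), and in the side view its front meets the plate. The jars are in place. I'll do a numeric check.

```bash
python3 - <<'E'
from auto import rel
from h import *
o=[("top",px("top",c),m) for c,m in(((95,112),(60,-48,110)),((247,135),(-60,-48,110)),((77,230),(60,48,110)),((235,250),(-60,48,110)),((230,268),(-60,48,30)))]
p,r=fit(o,(510,155,1.52));print(np.round(p,3),np.round(r,1).tolist(),rel(p,(508.8,-13.0,1.522)))
E
```

```text
[517.567 154.832   1.547] [[-0.2, -0.4], [0.5, -1.4], [-0.5, 0.4], [-0.8, 0.2], [1.7, 0.8]] [ 1.6806e+02 -5.7000e-01  2.5000e-02]
```

```bash
python3 -c "
from bench import ticket;print(ticket.job_done())"
```

```text
the job is handed in; nothing more can be done
None
```

The carton is against the end stop and was pressed there with about 26 N; the final top view puts it within about 2 mm of the seat and at most 0.025 rad off square, I saw no rail contact, the arm is clear, and the job is handed in at about 22 s (no verdict came back).

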